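# Clear the press catch tray and reset the blow-off valve

### The job

Get the bench press ready for the next run: first move the two finished steel clamp saddles from the catch tray, which lies in the path of the blow-off air, into the blue tote, without dropping them from a height. Then reset the air valve by its crank handle: wind the wheel clockwise until it is fully closed on its stop, back it off exactly two full turns, and finish still gripping the handle at that setting, so that it cannot creep while the gland is nipped up. Leave the oil bottle, the wrench, the yellow parts bin and the dark foam rack of shafts where they are.

Things in the scene. Friction and masses are not known exactly. Their poses are not given: they have to be found in the camera images.
- casting1: Finished cast clamp saddle, plain steel, about 0.19 kg, lying in the catch tray: a U-shaped block opening upward, 30 mm along its x (the width to grip, flat faces), 50 mm along its y, 28 mm high; base 10 mm thick, two 11 mm legs at the ends of its y. Origin: centre of its underside.
- casting2: The second finished clamp saddle, identical to the first (30 x 50 x 28 mm, origin centre of underside, grip across x), about 0.1 m from it in the same tray.
- tray_floor (a point): Centre of the inner floor of the dark sheet-steel catch tray, 3 mm above the bench. Inside 184 mm along its x by 194 mm along its y; walls 3 mm thick, rim 28 mm above the bench. The saddles lie with their x within about 25 degrees of the tray's x.
- station: The fixed bench press with its chute, catch tray and air valve. Origin on the bench between tray and valve. From it, in its frame: tray centre at x -30, y -95 mm; valve axis at x 0, y +125 mm; chute lip over the tray's +x wall, 34 mm above the bench; behind it the low press, up to 140 mm high, from x +95 mm on; air filter, 137 mm high, at x +200, y +190 mm.
- tote: Open blue plastic tote standing loose on the bench, 300 mm along its x, 200 mm along its y, 75 mm high, walls and floor 4 mm thick, 1.1 kg, empty. Origin: centre of its underside. It stands at the right or the left end of the work area.
- wheel_axis (a point): Point on the upright axis of the valve wheel, at the height of crank_grip (183 mm above the bench). Plain aluminium handwheel on a brass valve: five spokes, rim of 50 mm mean radius in 12 mm round bar (its top 146 mm above the bench), hub nut up to 154 mm. The wheel does not rise as it turns.
- crank_grip (a point): Where to grip the crank handle: a black upright round handle, 22 mm in diameter, 54 mm long, on the wheel's rim 50 mm from the wheel's axis, from 152 to 206 mm above the bench; this point is on the handle's axis, 183 mm above the bench. It revolves freely on its pin, so the hand need not turn as it carries the handle round the circle.
- crank_handle: The crank handle itself (see crank_grip). Origin: centre of its lower end, on the rim; it turns freely about its own upright axis.
- valve_wheel (a joint): Angle of the valve wheel in rad: 0 is fully closed, on the hard stop; it grows as the wheel turns counter-clockwise seen from above (opening), by 6.283 a turn, up to five turns. Clockwise from above closes. It starts between 1 and 5 rad open. Packing friction about 0.12 N m (2 to 4 N at the handle); on the stop the force needed rises steeply past 10 N. It stays where it is left.
- foam_rack: Bystander: dark foam rack 300 x 200 x 28 mm, grooved across, with four turned steel shafts lying in it (up to 47 mm high). Origin: centre of its underside. It stands at the end of the work area that the tote does not take. Leave alone.
- oil_bottle: Bystander: grey bottle, 60 mm in diameter, 150 mm high. Origin: centre of its underside. Leave alone.
- wrench: Bystander: open-ended wrench about 150 mm long lying on the bench between the robot and the valve. Origin: centre of its underside. Leave alone.
- parts_bin: Bystander: yellow plastic bin 120 x 80 x 60 mm with small steel parts, 0.9 kg. Origin: centre of its underside. Leave alone.
Things that resemble listed ones, but are neither listed nor needed, are in the scene too. Leave any purple look-alike of the casting2 alone.

How it is judged:
On the way, in this order (a step that is already met when the one before it is completed fails the run):
1. both saddles lie at rest in the tote, let go (x of casting1 in the frame of tote between -0.146 and 0.146 m and y of casting1 in the frame of tote between -0.096 and 0.096 m and z of casting1 in the frame of tote between -0.01 and 0.06 m and linear speed of each of casting1, casting2 below 0.05 m/s and x of casting2 in the frame of tote between -0.146 and 0.146 m and y of casting2 in the frame of tote between -0.096 and 0.096 m and z of casting2 in the frame of tote between -0.01 and 0.06 m and contact force between the fingers and casting1 below 0.1 N and contact force between the fingers and casting2 below 0.1 N), for 0.2 s.
2. the valve wheel is closed on its stop (value of joint valve_wheel below 0.06 rad), for 0.2 s.
At the end, for the whole second after the job is handed in: both saddles lie at rest in the tote; the wheel stands still, two turns (12.57 rad, within 0.26 rad or 15 degrees) open from its stop; the fingers still grip the crank handle (more than 5 N, the handle between the pads: TCP within 15 mm of the handle's axis and 40 mm of crank_grip) (all of step 1 and value of joint valve_wheel between 12.306 and 12.826 rad and velocity of joint valve_wheel between -0.1 and 0.1 rad/s and contact force between the fingers and crank_handle above 5 N and horizontal distance between the grasp point and crank_handle below 0.015 m and distance between the grasp point and crank_grip below 0.04 m); the arm keeps its last pose, push and grip.
It fails at once if the oil bottle, wrench, parts bin or foam rack is moved more than 30 mm (distance of any of oil_bottle, wrench, parts_bin, foam_rack from where it was at the start of the episode above 0.03 m).
It fails at once if a saddle is dropped from a height (falls free faster than 1.2 m/s, about 7 cm) ((linear speed of casting1 above 1.2 m/s and contact force between the fingers and casting1 below 0.1 N) or (linear speed of casting2 above 1.2 m/s and contact force between the fingers and casting2 below 0.1 N)).
It also fails if it takes over 72 s, if anything falls off the work surface, if the arm or the gripper's body presses on something with over 40 N, if the wrist force passes 120 N, or if a joint passes its speed limit or range.

### The arm

A 6-joint arm with a two-finger parallel gripper is mounted at the origin on the work surface. World frame = base frame: x ahead of the robot, y to its left, z up, the work surface at z = 0. Lengths are in m, angles in rad, forces in N, time in s.
With the tool pointing down it reaches from about 0.35 to 0.85 m from the base axis. Payload 8.1 kg.
Tool frame: the origin (TCP) lies between the finger pads, 19 mm behind the fingertips; this is the grasp point; z points along the fingers, y is the line along which they close (so a half turn about z gives the same grasp; the last joint's range is limited). The gripper opens to 93 mm and grips with 3 to 60 N. Pads are 15 mm wide; open, the fingers measure 128 mm over their backs; the gripper's body (75 mm by 188 mm) begins 65 mm behind the grasp point.
Start: joints at [-1.274, 0.13, 1.488, -0, 1.523, -0.085], TCP at [0.224, -0.557, 0.237] pointing down, gripper open.
Joint ranges: [-2.96, 2.96], [-0.89, 2.26], [0.02, 2.5], [-1.34, 4.48], [0, 2.73], [-2.66, 2.66]. Speed limits (rad/s): [2.39, 2.39, 2.79, 3.14, 3.14, 3.14].

### API

Orientations are given as a unit quaternion [w, x, y, z].
In Python, from bench import env gives the robot as it stands. Calls block until the motion is done:
- env.move_to(position, orientation): joint-space move of the TCP to a pose.
- env.servo_line(position, rot=None, velocity=0.15): straight line of the TCP; rot=None keeps the orientation; velocity is the mean speed in m/s.
- env.goto_joints(angles): joint-space move.
- env.set_gripper(opening, grasp_force=None): finger opening in m; grasp_force is the grip in N (None keeps the last); returns when the fingers have stopped.
- env.dwell(seconds).
- env.solve_ik(position, orientation): joint angles nearest the present ones, or None.
- env.get_obs(): the state.
- env.get_image(name): name is "scene" or "top"; returns (picture, depth): 420x560x3 uint8, red, green, blue; 420x560 float32, m along the optical axis (not along the pixel's ray), 0 where there is no reading.
- env.camera_info(name): a dict with "camera_matrix" (3x3 intrinsics, pixels), "R" (3x3) and "t" (3): a world point X has camera coordinates R X + t. Camera axes: x right, y down, z forward; pixel columns grow to the right and rows downward; lengths in m; the calibration is good to about 2 mm. A picture is of the moment at which its call begins. camera_info takes no time and is no camera call.
A pose or a line that the arm cannot do raises env.MotionError and nothing moves.
- env.finish_job(): hands the job in; it is judged then, once.
Trained networks look in the newest picture that a camera, given by its name, has taken for a name from the list of things; names that differ only in an ending like _2 or _b are one class to them, and where a whole thing is asked for, a point or a joint stands for the part that bears it (a point fixed in the world has none). Each returns a list of dicts, best first, with "conf" (0 to 1); they miss things now and then, are a little off and sometimes report something else, mostly with a low value. They report only what shows in the picture. A call takes as long as a camera call. They do not tell look-alikes from the thing itself.
- env.look_for(query, camera): "rect" ([left, top, right, bottom] in pixels, round what is visible of it).
The state is a dict: "time_s": time; "q": joint angles; "qvel": joint speeds; "effort": joint torques, N m; "tool_pos": TCP position; "tool_rot": TCP orientation; "wrist_force": force on the tool from outside, world axes, zero at the start; "ft_torque": the same for the moment, N m; "opening": finger opening in m; "grasp_force": force on a finger pad.
Only numpy, scipy, OpenCV 4.12 (cv2) and the standard library are available. Lean on these libraries where they do the work, as an engineer would, in place of code of your own. Each camera call takes 0.05 s, during which the arm holds its last target. There are 200 camera calls.

## Working session

There is one attempt and no reset: what is moved stays moved. The work goes in short steps, each a Python script; the robot and the scene stay as the last script left them, time stands still between calls to the robot, and variables do not carry over. Pictures are saved under pics/ and viewed, at most 10 in all, crops included, and the job is handed in when it is done.

```bash
mkdir -p pics; ls; python3 - <<'E'
from bench import env
import cv2,numpy as np
for n in ["scene","top"]:
    im,d=env.get_image(n); cv2.imwrite(f"pics/{n}0.png",im[:,:,::-1]); np.savez(f"{n}0.npz",im=im,d=d)
    c=env.camera_info(n); R=np.array(c["R"]); print(n,c["camera_matrix"],-R.T@np.array(c["t"]),R[2])
    for q in ["casting1","tray_floor","tote","wheel_axis","crank_handle","foam_rack","oil_bottle","wrench","parts_bin"]:
        try: print(q,[(np.round(x["rect"]).tolist(),round(x["conf"],2)) for x in env.look_for(q,n)])
        except Exception as e: print(q,e)
print(env.get_obs())
E
```

```text
pics
scene [[425.12946688   0.         268.85195226]
 [  0.         425.12946688 211.57738702]
 [  0.           0.           1.        ]] [1.14774273 0.49551033 0.85052771] [-0.5633114  -0.47770004 -0.6741535 ]
casting1 [([268.0, 231.0, 290.0, 249.0], 0.57), ([244.0, 208.0, 262.0, 226.0], 0.56), ([245.0, 302.0, 268.0, 318.0], 0.52)]
tray_floor [([116.0, 195.0, 351.0, 361.0], 0.69)]
tote [([362.0, 236.0, 502.0, 390.0], 0.63)]
wheel_axis [([298.0, 208.0, 346.0, 267.0], 0.94)]
crank_handle [([344.0, 227.0, 375.0, 266.0], 0.73), ([312.0, 209.0, 315.0, 229.0], 0.55)]
foam_rack [([146.0, 139.0, 256.0, 210.0], 0.65)]
oil_bottle [([340.0, 323.0, 375.0, 379.0], 0.67)]
wrench [([347.0, 230.0, 375.0, 267.0], 0.81)]
parts_bin [([110.0, 184.0, 166.0, 235.0], 0.83)]
top [[414.57101025   0.         273.20787199]
 [  0.         414.57101025 212.25408667]
 [  0.           0.           1.        ]] [0.34053958 0.00262528 1.09245883] [ 0.22897501 -0.00436019 -0.97342254]
casting1 [([270.0, 241.0, 282.0, 251.0], 0.74), ([230.0, 158.0, 247.0, 175.0], 0.64), ([197.0, 264.0, 217.0, 322.0], 0.57), ([308.0, 
[... 624 characters left out ...]
, 286.0], 0.33)]
{'time_s': 1.0, 'q': array([-1.27439164e+00,  1.30361538e-01,  1.48820504e+00,  1.60932352e-05,
        1.52299112e+00, -8.54017309e-02]), 'qvel': array([-0.00104959, -0.000108  , -0.00183217,  0.00229995, -0.0011036 ,
       -0.00189305]), 'effort': array([ 9.38351659e-04, -5.59769547e+01, -4.92072880e+01,  7.70466914e-02,
        2.29765463e-02, -2.19820697e-05]), 'tool_pos': array([ 0.22358622, -0.55679436,  0.23745544]), 'tool_rot': array([1.65345905e-05, 9.81833328e-01, 1.89745397e-01, 9.83329525e-06]), 'wrist_force': array([0.37204291, 0.02727056, 0.02642315]), 'ft_torque': array([0.04174659, 0.06246309, 0.030926  ]), 'grasp_force': 0.0, 'opening': 0.09296054540937891}
```

```bash
python3 - <<'E'
import cv2
a=cv2.imread("pics/top0.png"); cv2.imwrite("pics/topz.png",cv2.resize(a[80:340,160:360],None,fx=3*.75,fy=2.25,interpolation=cv2.INTER_CUBIC))
E
```

```text
(no output)
```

View pics/top0.png

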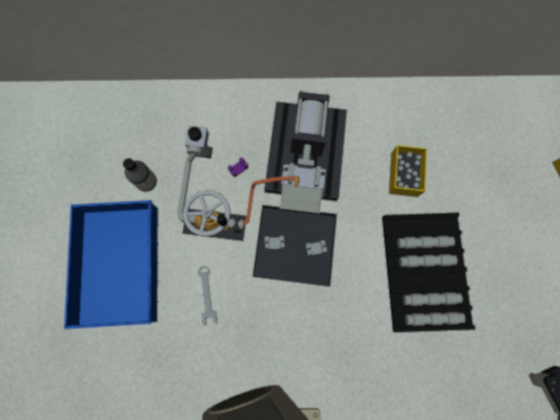

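View pics/scene0.png

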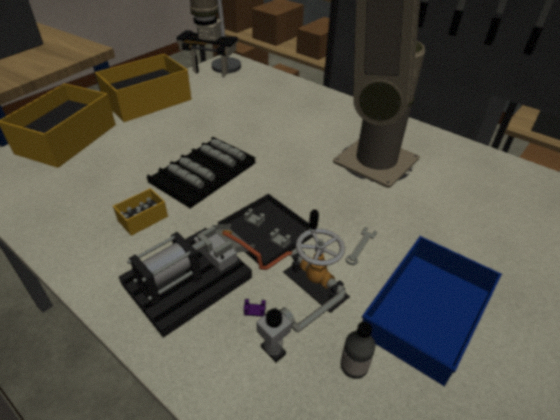

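View pics/topz.png

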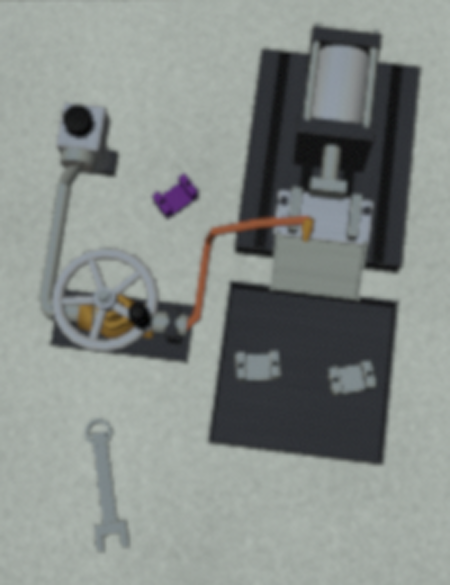

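The top view shows the saddles at about (275,242) and (316,247) in the tray. The wheel is centred at (208,213) with its handle near (222,220), and the tote is at (112,264). The copper pipe runs from (247,220) to (297,180), and the look-alike is purple at (237,167). I'll measure all of these from depth.

```bash
cat > h.py <<'E'
import numpy as np,cv2
from bench import env
def cloud(n,d):
    c=env.camera_info(n); K=np.array(c["camera_matrix"]); R=np.array(c["R"]); t=np.array(c["t"])
    v,u=np.mgrid[:d.shape[0],:d.shape[1]]
    P=np.stack([(u-K[0,2])/K[0,0]*d,(v-K[1,2])/K[1,1]*d,d],-1)
    W=(P-t)@R; W[d<=0]=np.nan
    return W
def down(yaw): # tool y axis (closing line) at angle yaw from world +x, z down
    from scipy.spatial.transform import Rotation as Ro
    y=np.array([np.cos(yaw),np.sin(yaw),0]); z=np.array([0,0,-1.]); x=np.cross(y,z)
    q=Ro.from_matrix(np.stack([x,y,z],1)).as_quat(); return np.array([q[3],*q[:3]])
E
cat > m.py <<'E'
from h import *
from scipy.optimize import least_squares
C={}
for n in ["top","scene"]:
    f=np.load(n+"0.npz"); C[n]=(f["im"].astype(int),cloud(n,f["d"]))
im,W=C["top"]
print("bench z",np.nanmedian(W[300:320,240:370,2]),"tray z",np.nanmedian(W[262:275,265:325,2]))
br=im.sum(2)
for n,rs in [("top",[(262,288,232,254),(302,330,236,260)]),("scene",[(240,268,205,230),(266,294,228,252)])]:
    im,W=C[n]
    for (a,b,c,e) in rs:
        w=W[c:e,a:b]; B=im[c:e,a:b].sum(2)
        m=(B>230)&(w[...,2]>0.006)
        p=w[m]; 
        r=cv2.minAreaRect(p[:,:2].astype(np.float32)*1000)
        print(n,"saddle",len(p),np.round(r[0],1),np.round(r[1],1),round(r[2],1),"z",np.round(np.percentile(p[:,2],[5,50,95]),4),"mean",p.mean(0).round(4))
for n in C:
    im,W=C[n]; w=W.reshape(-1,3); 
    c0=np.array([.52,.17]) 
    tw=C["top"][1][195:234,180:234].reshape(-1,3); c0=np.nanmedian(tw[(tw[:,2]>.13)&(tw[:,2]<.15)],0)[:2]
    near=np.hypot(*(w[:,:2]-c0).T)<.1
    p=w[near&(w[:,2]>.128)&(w[:,2]<.15)]
    g=lambda x:np.hypot(*(p[:,:2]-x[:2]).T)-.05
    s=least_squares(g,c0,loss="soft_l1",f_scale=.003)
    print(n,"wheel",s.x.round(4),len(p))
    h=w[near&(w[:,2]>.16)&(w[:,2]<.215)]
    print(" handle",len(h),h.mean(0).round(4),h.min(0).round(4),h.max(0).round(4)); t=h[h[:,2]>.2]; print(" top",len(t),t.mean(0).round(4))
    bl=(im[...,2]>im[...,0]+40)&(im[...,2]>im[...,1]+30)
    p=W[bl]; p=p[np.isfinite(p[:,0])&(p[:,2]>.06)]; r=cv2.minAreaRect(p[:,:2].astype(np.float32)*1000); print(n,"tote",np.round(r[0]),np.round(r[1]),round(r[2],1),np.percentile(p[:,2],95).round(3))
    q=C[n][1].reshape(-1,3); rgb=im.reshape(-1,3); cu=(rgb[:,0]>rgb[:,2]+50)&(rgb[:,0]>rgb[:,1]+40)&(np.abs(q[:,0]-.55)<.2)&(np.abs(q[:,1])<.2); p=q[cu]
    print(" pipe",len(p),np.percentile(p,[2,50,98],0).round(3).tolist())
im,W=C["top"]
for nm,(r,c) in {"trayTL":(207,260),"trayTR":(212,336),"trayBR":(283,330),"trayBL":(276,254),"bin":(170,408),"nozzle":(180,297),"filter":(133,196),"bottle":(163,129),"chute":(200,300),"pipe":(183,265),"pipe2":(205,250)}.items(): print(nm,W[r,c].round(3))
E
python3 m.py
```

```text
bench z -0.0001645837328639577 tray z 0.0028639442174236626
top saddle 219 [514.5  -3.9] [35.8 49.4] 2.5 z [0.0101 0.0159 0.033 ] mean [ 0.5115 -0.0039  0.021 ]
top saddle 225 [ 496.1 -111.8] [29.8 50.2] 8.5 z [0.0103 0.016  0.0322] mean [ 0.4959 -0.112   0.021 ]
scene saddle 72 [ 498. -123.] [32.3 72. ] 0.9 z [0.0103 0.0144 0.0322] mean [ 0.4995 -0.1131  0.0192]
scene saddle 92 [523.6  28. ] [113.3  38.7] 72.7 z [0.0105 0.0151 0.0325] mean [ 0.5159 -0.0038  0.0205]
top wheel [0.5646 0.154 ] 916
 handle 108 [0.5355 0.1134 0.1937] [0.5272 0.1031 0.1601] [0.5628 0.1583 0.2082]
 top 51 [0.5377 0.113  0.2043]
top tote [461. 403.] [305. 207.] 2.6 0.077
 pipe 204 [[0.561, -0.052, 0.052], [0.651, 0.03, 0.107], [0.66, 0.073, 0.119]]
scene wheel [0.5695 0.1562] 925
 handle 170 [0.5455 0.1182 0.1864] [0.5307 0.1043 0.1601] [0.5718 0.1602 0.2067]
 top 40 [0.5423 0.1148 0.2043]
scene tote [465. 404.] [304. 201.] 2.5 0.076
 pipe 204 [[0.566, -0.054, 0.051], [0.654, 0.036, 0.105], [0.663, 0.068, 0.118]]
trayTL [ 0.613  0.033 -0.003]
trayTR [ 0.596 -0.172 -0.001]
trayBR [ 0.405 -0.144  0.026]
trayBL [0.425 0.049 0.026]
bin [ 0.702 -0.367  0.032]
nozzle [ 0.652 -0.062  0.114]
filter [0.77  0.187 0.137]
bottle [0.688 0.343 0.151]
chute [ 0.619 -0.073  0.044]
pipe [0.67  0.019 0.035]
pipe2 [0.605 0.058 0.054]
```

```bash
cat > pick.py <<'E'
from h import *
def pp(px,py,yaw,tx,ty):
    q=down(np.radians(yaw)); qt=down(np.radians(2.5))
    env.set_gripper(0.065,40)
    if env.get_obs()["tool_pos"][1]>.2: env.servo_line([px,py,.26],q,velocity=.35)
    else: env.move_to([px,py,.2],q)
    env.servo_line([px,py,.06],velocity=.3); env.servo_line([px,py,.025],velocity=.08)
    env.set_gripper(0.0,40); o=env.get_obs(); print("grip",o["opening"],o["grasp_force"],o["tool_pos"],o["time_s"])
    if o["opening"]<.02: raise SystemExit("missed")
    env.servo_line([px,py,.05],velocity=.1); env.servo_line([px,py,.26],velocity=.3)
    env.servo_line([tx,ty,.26],qt,velocity=.35)
    o=env.get_obs(); print("over tote",o["opening"],o["grasp_force"])
    env.servo_line([tx,ty,.06],velocity=.25); env.servo_line([tx,ty,.0285],velocity=.06)
    o=env.get_obs(); print("low",o["tool_pos"],o["wrist_force"])
    env.set_gripper(0.055); env.servo_line([tx,ty,.26],velocity=.3)
    print(env.get_obs()["time_s"])
if __name__=="__main__":
    pp(.513,-.004,2.5,.39,.39)
E
python3 pick.py
```

```text
grip 0.02932211411159709 40.00027298927307 [ 0.51314332 -0.00400944  0.02513918] 5.7667
over tote 0.02949397337611867 39.9993896484375
low [0.38987807 0.38994648 0.02826936] [-0.11609839 -0.99906615 -2.30878703]
11.5417
```

```bash
python3 - <<'E'
from pick import *
pp(.497,-.112,8.5,.49,.39)
env.servo_line([.50,.25,.3],down(np.radians(15)),velocity=.35)
for n in ["top","scene"]:
    im,d=env.get_image(n); cv2.imwrite(f"pics/{n}1.png",im[:,:,::-1]); np.savez(f"{n}1.npz",im=im,d=d)
print(env.get_obs()["time_s"])
E
```

```text
grip 0.029533726584111186 39.98887360095978 [ 0.49724451 -0.11205016  0.02520571] 15.6583
over tote 0.029638683655795063 39.99050796031952
low [0.48990301 0.38995334 0.02825617] [ 0.34178075  1.69523713 -0.89495357]
21.6833
22.35
```

View pics/scene1.png

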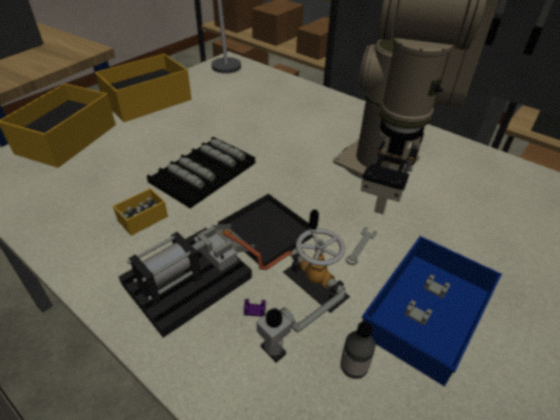

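Both saddles are in the tote, at (436,286) and (418,313). Bystanders are untouched. Next is the crank.

```bash
cat > crank.py <<'E'
from h import *
import json
C=np.array([.567,.155]); R=.05; Z=.183
def go(a,v,sgn,F0):
    env.servo_line([C[0]+R*np.cos(a),C[1]+R*np.sin(a),Z],velocity=v)
    F=(env.get_obs()["wrist_force"]-F0)[:2]; r=np.array([np.cos(a),np.sin(a)]); t=sgn*np.array([-r[1],r[0]])
    return -F@t, F@r
E
python3 - <<'E'
from crank import *
h=np.array([.540,.114]); a=np.arctan2(*(h-C)[::-1])
env.set_gripper(.055,40); env.servo_line([*h,.25],velocity=.3); env.dwell(.1)
F0=env.get_obs()["wrist_force"]
env.servo_line([*h,Z],velocity=.15); env.set_gripper(0,40); o=env.get_obs(); print("F0",F0,"grip",o["opening"],o["grasp_force"],o["wrist_force"],o["time_s"])
if o["opening"]<.018: raise SystemExit("missed")
a0=a
for i in range(55):
    a-=.1; ft,fr=go(a,.06,-1,F0); print(f"{a-a0:.2f}:{ft:.1f},{fr:.1f}",end=" ")
    if ft>12 or abs(fr)>35: break
o=env.get_obs(); print(o["tool_pos"],o["opening"],o["grasp_force"],o["time_s"])
json.dump(dict(a=a,a0=a0,F0=F0.tolist()),open("st.json","w"))
E
```

```text
F0 [-0.16683593 -0.23300668  0.79579406] grip 0.021221786053202425 40.00062704086304 [-2.12804652  0.09582945  3.51676412] 24.55
-0.10:0.7,-4.1 -0.20:-1.5,-5.6 -0.30:-0.9,-5.8 -0.40:-0.2,-5.5 -0.50:-2.0,-5.3 -0.60:-0.5,-5.9 -0.70:-1.5,-4.1 -0.80:0.8,-6.6 -0.90:0.2,-5.3 -1.00:-0.3,-5.3 -1.10:-0.9,-4.8 -1.20:-0.7,-5.7 -1.30:-0.6,-5.6 -1.40:-0.6,-4.0 -1.50:-1.1,-2.9 -1.60:-0.9,-2.1 -1.70:-1.0,-1.3 -1.80:-1.3,-2.2 -1.90:0.1,-0.5 -2.00:-1.0,-1.1 -2.10:-0.6,-0.7 -2.20:-0.8,0.7 -2.30:-1.8,2.1 -2.40:-0.4,0.7 -2.50:-0.2,1.0 -2.60:0.6,2.8 -2.70:0.1,2.4 -2.80:-0.2,2.4 -2.90:0.3,3.0 -3.00:-0.3,3.8 -3.10:0.3,4.0 -3.20:0.3,4.9 -3.30:-0.7,4.7 -3.40:0.7,5.6 -3.50:0.8,5.2 -3.60:0.4,6.1 -3.70:0.6,6.1 -3.80:0.6,6.0 -3.90:0.6,6.7 -4.00:0.2,6.6 -4.10:1.1,5.5 -4.20:0.4,5.8 -4.30:8.6,5.9 -4.40:27.7,8.3 [0.61669676 0.14752187 0.18349807] 0.021702244064959908 39.994173645973206 35.55
```

```bash
python3 - <<'E'
from crank import *
s=json.load(open("st.json")); F0=np.array(s["F0"]); a0=s["a0"]
ang=lambda:np.arctan2(*(env.get_obs()["tool_pos"][:2]-C)[::-1])
env.dwell(.3); zs=ang(); o=env.get_obs(); print("stop ang",zs,"F",o["wrist_force"])
z=zs; a=s["a"]; end=zs+4*np.pi-2*np.pi   # zs is already a + 2pi
for k in np.linspace(zs-2*np.pi,end,43)[1:]:
    ft,fr=go(k,.08,1,F0); print(f"{k-zs+2*np.pi:.1f}:{ft:.1f},{fr:.1f}",end=" ")
    if abs(ft)>20 or abs(fr)>30: print("STOP"); break
env.dwell(.3); o=env.get_obs(); print("\nang err",(ang()-zs+np.pi)%(2*np.pi)-np.pi,o["opening"],o["grasp_force"],o["tool_pos"],o["time_s"])
for n in ["top","scene"]:
    im,d=env.get_image(n); cv2.imwrite(f"pics/{n}2.png",im[:,:,::-1]); np.savez(f"{n}2.npz",im=im,d=d)
im=cv2.imread("pics/scene2.png")[180:400,240:520]; cv2.imwrite("pics/s2.png",cv2.resize(im,None,fx=2.5,fy=2.5))
E
```

```text
stop ang -0.1493937560234626 F [14.22289713 23.8681341  -1.52654486]
0.3:-3.0,6.5 0.6:-1.9,4.8 0.9:-2.9,4.9 1.2:-3.3,2.0 1.5:-2.8,1.5 1.8:-2.6,-0.7 2.1:-0.9,-1.7 2.4:-1.7,-1.9 2.7:-0.8,-4.3 3.0:-1.9,-4.6 3.3:-1.7,-5.7 3.6:-2.2,-6.5 3.9:-1.6,-5.0 4.2:-1.7,-4.6 4.5:-2.0,-2.8 4.8:-2.1,-0.8 5.1:-2.9,1.6 5.4:-2.7,0.9 5.7:-2.4,3.0 6.0:-2.8,4.6 6.3:-3.5,5.0 6.6:-3.1,5.8 6.9:-2.1,5.2 7.2:-2.9,3.2 7.5:-2.7,2.3 7.8:-3.3,1.7 8.1:-2.7,0.5 8.4:-2.4,-0.8 8.7:-1.6,-3.4 9.0:-1.5,-3.9 9.3:-2.0,-4.8 9.6:-2.1,-4.4 9.9:-3.2,-5.8 10.2:-1.7,-5.2 10.5:-3.2,-4.5 10.8:-2.3,-3.0 11.1:-2.0,-0.9 11.4:-1.9,-0.1 11.7:-2.2,1.8 12.0:-2.2,3.7 12.3:-2.8,4.2 12.6:-2.8,4.5 
ang err 0.007832122075680736 0.02125222353790781 39.999539852142334 [0.61686796 0.14789307 0.18339526] 50.225
```

View pics/s2.png

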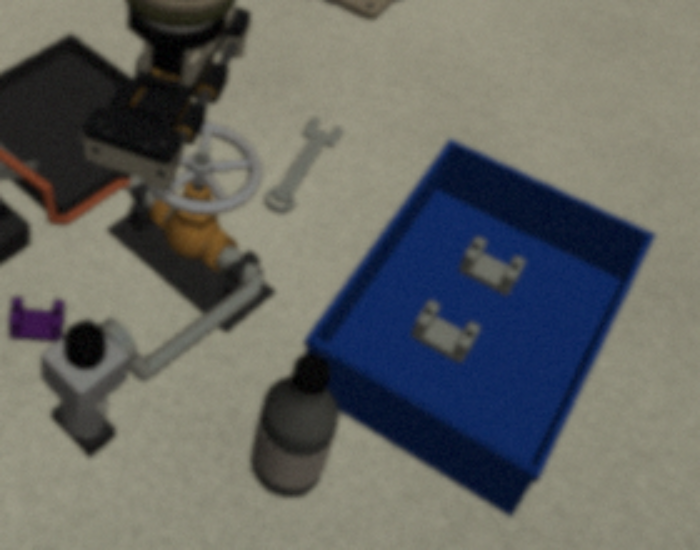

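```bash
python3 -c "
from bench import env
print(env.finish_job())"
```

```text
the job is handed in; nothing more can be done
None
```

I handed the job in at about 50 s: both saddles are in the blue tote, and the valve was closed onto its stop, then backed off two turns (within about 0.01 rad by the arm's own position reading). The gripper still holds the handle at 40 N; the judge's verdict was not shown.

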